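# Rock a stuck printing block out of its locating frame and hold it

### The job

The dark printing block with the pale handle is stuck tight between the rubber lips of its locating frame. Take it by the handle and rock it from side to side until both sides come free, without lifting the frame off its base plate, then hold it level and still just clear above the frame: the job finishes with the block still held there in the gripper. Leave everything else on the table where it is.

Things in the scene. Friction and masses are not known exactly. Their poses are not given: they have to be found in the camera images.
- base: Plywood base plate, 210 (its x) x 170 (its y) x 10 mm, fixed to the table. Origin: centre of its underside, on the table (z = 0); z up. Two brass dowels (10 mm thick, at its x = +-66.5 mm, y = 0) rise 32 mm from its top and guide the frame.
- frame (a joint): How far (m) the locating frame has lifted straight up the dowels; 0 = resting on the base plate. The frame is a loose aluminium ring, parallel to the base, 150 (x) x 140 (y) mm outside, 116 x 108 mm inside, 22 mm high, held down only by its weight of about 18 N. The two lips together grip the block harder than that: a straight pull lifts the frame along with the block.
- frame_top (a point): Centre of the frame's opening at the height of its top (32 mm above the table while it rests).
- lip_mid (a point): Middle of the red rubber lip on the base's +y side, where it touches the block; its twin faces it on the -y side. A lip is an 8 mm round bead along x on the frame, centre 16 mm above the base plate's top, sprung inward with 20 N (2.5 N more per mm); by friction it holds its side of the block with 11 to 13 N. A side of the block is free once its lower edge is 20 mm above the base plate's top.
- block: The stuck printing block: dark wood, 110 (its x) x 80 (its y) x 40 mm, 0.25 to 0.42 kg, with a pale solid handle bar on top (88 along x, 30 in y, 34 mm high; its top is 74 mm above the underside). Origin: centre of the underside, which starts on the base plate's top, centred and parallel to the base. The lips grip its y sides; its x ends have 3 mm of play.
- block_handle (a point): Grip point in the middle of the handle bar, 62 mm above the block's underside (22 mm above the wood below the bar). Pinch along the block's y, firmly (50 N or more): rocking takes 1 to 1.5 N m about the bar's axis (block x). Tilted so, one side slides up past its lip while the other stays; the raised side then stays up, gripped, while the other is raised in turn.
- block_left (a point): Middle of the block's lower edge on its +y side (40 mm from its centre).
- block_right (a point): Middle of the block's lower edge on its -y side (40 mm from its centre).
- spare_block: Bystander: lighter brown printing block 90 x 70 x 40 mm with a blue handle (top at 74 mm), standing beside the base plate. Origin: centre of the underside.
- jar_yellow: Bystander: yellow jar with white lid, 60 mm across, 75 mm high. Origin: centre of the underside.
- jar_blue: Bystander: blue jar with white lid, 54 mm across, 70 mm high. Origin: centre of the underside.
- brush: Bystander: brush lying on the table beside the base plate. Origin under its middle.
- mallet: Bystander: mallet lying on the table. Origin under its middle.
- cup: Bystander: white mug, 72 mm across, 85 mm high. Origin: centre of the underside.
Not all that is in view belongs to the job. Leave any green or orange look-alike of the block alone.

How it is judged:
On the way, in this order (a step that is already met when the one before it is completed fails the run):
1. the block is rocked: tilted at least 3 degrees with one side still down between the lips (angle between block's own z axis and vertical above 0.05 rad and contact force between block and base above 0.5 N and z of any of block_left, block_right in the frame of base below 0.026 m), for 0.1 s.
2. both sides are out of the frame, the block carried by the gripper alone (z of each of block_left, block_right in the frame of base above 0.035 m and contact force between block and base below 0.1 N and contact force between the fingers and block above 1 N), for 0.1 s.
At the end, for the whole second after the job is handed in: The block is held by the fingers, touching nothing of the frame or base, still (under 20 mm/s), level within 8 degrees, centred within 30 mm over the frame, its underside 3 to 60 mm above the frame's top; the frame rests on the base plate (within 2 mm) (all of step 2 and z of block in the frame of base below 0.092 m and horizontal distance between block and frame_top below 0.03 m and angle between block's own z axis and vertical below 0.14 rad and value of joint frame below 0.002 m and linear speed of block below 0.02 m/s); the arm keeps its last pose, push and grip.
It fails at once if the frame is lifted more than 6 mm off the base plate (value of joint frame above 0.006 m).
It fails at once if another thing on the table is moved more than 30 mm (distance of any of spare_block, jar_yellow, jar_blue, brush, mallet, cup from where it was at the start of the episode above 0.03 m).
It also fails if it takes over 38 s, if anything falls off the work surface, if the arm or the gripper's body presses on something with over 40 N, if the wrist force passes 120 N, or if a joint passes its speed limit or range.

### The arm

A 7-joint arm with a two-finger parallel gripper is mounted at the origin on the work surface. World frame = base frame: x ahead of the robot, y to its left, z up, the work surface at z = 0. Lengths are in m, angles in rad, forces in N, time in s.
With the tool pointing down it reaches from about 0.4 to 0.85 m from the base axis. Payload 4.4 kg.
Tool frame: the origin (TCP) lies midway between the tips of the shut fingers; the grasp point (between the pads) lies 19 mm behind it; z points along the fingers, y is the line along which they close (so a half turn about z gives the same grasp; the last joint's range is limited). The gripper opens to 94 mm and grips with 3 to 60 N. Pads are 16 mm wide; open, the fingers measure 119 mm over their backs; the gripper's body (75 mm by 177 mm) begins 78 mm behind the grasp point.
Start: joints at [-1.362, 0.628, 0.038, 1.517, -0.027, 0.996, -0.02], TCP at [0.176, 0.626, 0.205] pointing down, gripper open.
Joint ranges: [-3.06, 3.06], [-0.37, 2.12], [-1.25, 1.32], [0.18, 2.47], [-1.1, 4.24], [0.23, 1.98], [-2.94, 2.94]. Speed limits (rad/s): [2.57, 2.57, 3.14, 3.14, 3.14, 3.14, 3.14].

### API

Orientations are given as a unit quaternion [w, x, y, z].
In Python, from station import state, get_image, camera_params, workorder gives the robot as it stands.
- The arm moves only by the tool move_arm, never from a script. Its argument "rows" is a list of rows, each a list of 2 entries, a list of its own where there are three numbers: the shift along the tool's x, y, z each as a share of 0.1 m, from -1 to 1, then the turn, a rotation vector about the tool's x, y, z each as a share of 30 degrees, from -1 to 1. A call has 1 to 10 rows; each row shifts and turns the commanded pose from where the row before left it, along the tool's axes as they then stand; what a row does not reach is not made up. A row lasts 1/12 s, in which the tool goes at most 41.7 mm and 7.16 degrees, less where a joint would pass 70% of its speed; a pose out of reach is approached as far as the arm can. A call with a number of a shift or a turn outside -1 to 1 is refused whole. A call with a gripper value outside its range is refused whole. "jaw" is the closure, from -1 (fully open) to 1 (shut), set as the call begins (left out, the last holds). The fingers move at their own pace and stop on an object; "newtons" is the grip in N (left out, the last holds). Time passes only in rows, so rows that do not move let the fingers close. It gives the time, the measured TCP pose, the force, the opening and the grip force at its end, in the units of the state.
- state(): the state, without advancing time (a new reading comes with each control period).
- get_image(name): name is "scene" or "top" or "wrist"; returns (picture, depth): 420x560x3 uint8, blue, green, red; 420x560 float32, m along the optical axis (not along the pixel's ray), 0 where there is no reading.
- camera_params(name): a dict with "vfov" (degrees; the focal length in pixels is half the picture's height over the tangent of half this angle, whatever the lens; pixels are square), "cx", "cy" (the principal point, pixels), "R" (3x3) and "t" (3): a world point X has camera coordinates R X + t; the wrist camera has in their place "tool_from_camera" (4x4, takes a point from camera to tool coordinates, whose origin is the TCP and whose axes are the flange's). Camera axes: x right, y down, z forward; pixel columns grow to the right and rows downward; lengths in m; the calibration is good to about 2 mm. A picture is of the moment at which its call begins: read the wrist's pose just before it. camera_params takes no time and is no camera call.
- workorder.sign_off(): hands the job in; it is judged then, once.
The state is a dict: "t": time; "joint_positions": joint angles; "qd": joint speeds; "tau": joint torques, N m; "tcp_pos": TCP position; "ee_rot": TCP orientation; "force": force on the tool from outside, world axes, zero at the start; "moment": the same for the moment, N m; "finger_gap": finger opening in m; "grip_force": force on a finger pad.
Only numpy, scipy, OpenCV 4.12 (cv2) and the standard library are available. Lean on these libraries where they do the work, as an engineer would, in place of code of your own. Each camera call takes 0.05 s, during which the arm holds its last target. There are 200 camera calls.

## Working session

There is one attempt and no reset: what is moved stays moved. The work goes in short steps, Python scripts to look and compute and a tool call to move; the robot and the scene stay as the last step left them, time stands still between calls to the robot, and variables do not carry over. Pictures are saved under pics/ and viewed, at most 10 in all, crops included, and the job is handed in when it is done.

Besides the shell and the picture viewer there is one more tool, called after ">>>" as a command line: name --argument value ..., lists and objects as JSON in quotes. move_arm: Moves the arm, as the interface text tells. Its arguments: {"type":"object","properties":{"rows":{"type":"array","items":{"type":"array"}},"jaw":{"type":"number"},"newtons":{"type":"number"}},"required":["rows"]}

```bash
mkdir -p pics; ls
python3 - <<'E'
from station import state,get_image,camera_params
import cv2,numpy as np
s=state();print({k:np.round(v,3).tolist() for k,v in s.items()})
for n in("scene","top"):
    p,d=get_image(n);cv2.imwrite(f"pics/{n}1.png",p);np.save(f"{n}1d.npy",d);c=camera_params(n);print(n,c)
print(camera_params("wrist"))
E
```

```text
pics
{'t': 0.0, 'joint_positions': [-1.362, 0.629, 0.038, 1.518, -0.027, 0.996, -0.02], 'qd': [-0.0, 0.0, 0.002, -0.0, -0.0, -0.001, -0.001], 'tau': [0.0, -54.973, 1.143, -18.662, -0.052, 0.024, 0.0], 'tcp_pos': [0.176, 0.625, 0.205], 'ee_rot': [-0.0, 0.137, 0.991, -0.001], 'force': [0.263, 0.76, 0.348], 'moment': [0.002, 0.024, -0.006], 'grip_force': 0.0, 'finger_gap': 0.094}
scene {'vfov': 42.742179455591426, 'cx': 269.7940661086811, 'cy': 203.03825644054865, 'R': array([[-0.00691263,  0.99990155,  0.01221058],
       [ 0.72724332,  0.01340798, -0.68624878],
       [-0.68634494,  0.00413628, -0.72726441]]), 't': array([ 0.03363699, -0.39168396,  2.08197598])}
top {'vfov': 52.02073932195679, 'cx': 279.2105607058381, 'cy': 203.09038482706424, 'R': array([[ 0.02187749, -0.99944572,  0.0250924 ],
       [-0.99374958, -0.02448723, -0.10891351],
       [ 0.10946758, -0.02255281, -0.99373448]]), 't': array([-0.03627037,  0.61082785,  1.07280781])}
{'vfov': 60.85818765564237, 'cx': 280.1649172343244, 'cy': 211.56049811557273, 'tool_from_camera': array([[ 6.23046936e-04, -9.71208941e-01, -2.38228471e-01,
         6.91898931e-02],
       [ 9.99999383e-01,  3.85915995e-04,  1.04203114e-03,
        -3.99521921e-04],
       [-9.20093786e-04, -2.38228973e-01,  9.71208582e-01,
        -1.79197665e-01],
       [ 0.00000000e+00,  0.00000000e+00,  0.00000000e+00,
         1.00000000e+00]])}
```

View pics/scene1.png

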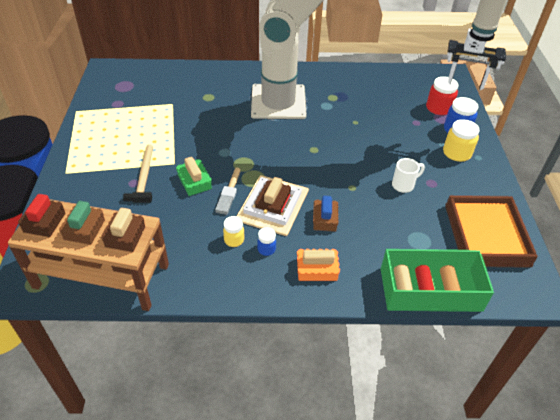

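View pics/top1.png

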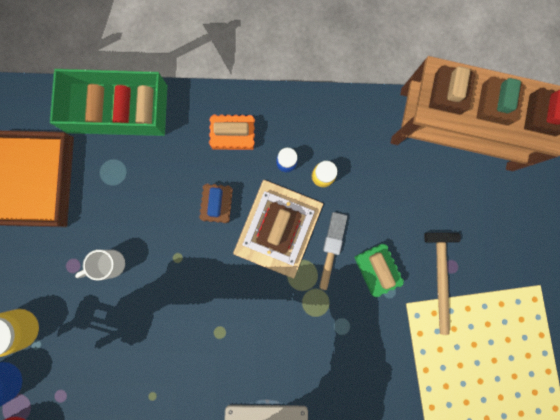

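The pictures show these candidates for "dark block with pale handle":
- in the frame on the plywood plate: top (279,227), scene (272,192)
- green look-alike: top (380,268)
- orange look-alike: top (232,131)
- brown spare with blue handle: top (215,203)
- rack block with pale handle: top (458,85)

I choose the one in the frame, and check it in a close crop.

```bash
cat > h.py <<'E'
import numpy as np,cv2
from station import state,get_image,camera_params
from scipy.spatial.transform import Rotation as Ro
def cam(n,s=None):
    c=camera_params(n);f=210/np.tan(np.radians(c["vfov"])/2)
    if n=="wrist":
        M=c["tool_from_camera"];R=Ro.from_quat(np.roll(s["ee_rot"],-1)).as_matrix()
        return f,c["cx"],c["cy"],R@M[:3,:3],np.array(s["tcp_pos"])+R@M[:3,3]
    return f,c["cx"],c["cy"],c["R"].T,-c["R"].T@c["t"]
def ray(C,uv):
    f,cx,cy,A,o=C;return o,A@np.array([(uv[0]-cx)/f,(uv[1]-cy)/f,1])
def plane(C,uv,z):
    o,d=ray(C,uv);return o+d*(z-o[2])/d[2]
def two(C1,u1,C2,u2):
    o,d=ray(C1,u1);p,e=ray(C2,u2)
    k=np.linalg.lstsq(np.c_[d,-e],p-o,rcond=None)[0]
    return (o+k[0]*d+p+k[1]*e)/2,np.linalg.norm(o+k[0]*d-p-k[1]*e)
def blob(p,roi,lo,hi):
    x0,y0,x1,y1=roi;h=cv2.cvtColor(p[y0:y1,x0:x1],cv2.COLOR_BGR2HSV);m=cv2.inRange(h,lo,hi)
    m=cv2.morphologyEx(m,cv2.MORPH_OPEN,np.ones((2,2)))
    cs=cv2.findContours(m,0,1)[0]
    return [c+np.array([x0,y0]) for c in sorted(cs,key=cv2.contourArea,reverse=True)]
E
python3 - <<'E'
from h import *
t=cv2.imread("pics/top1.png");s=cv2.imread("pics/scene1.png")
cv2.imwrite("pics/crop1.png",np.hstack([cv2.resize(t[175:285,225:335],(400,400),interpolation=2),cv2.resize(s[160:240,230:310],(400,400),interpolation=2)]))
for p,u in((t,(279,227)),(s,(272,188)),(t,(255,250)),(t,(290,188))):print(cv2.cvtColor(p,cv2.COLOR_BGR2HSV)[u[1],u[0]])
E
```

```text
[ 18 105 207]
[ 23  82 243]
[ 20  37 230]
[104  89  89]
```

View pics/crop1.png

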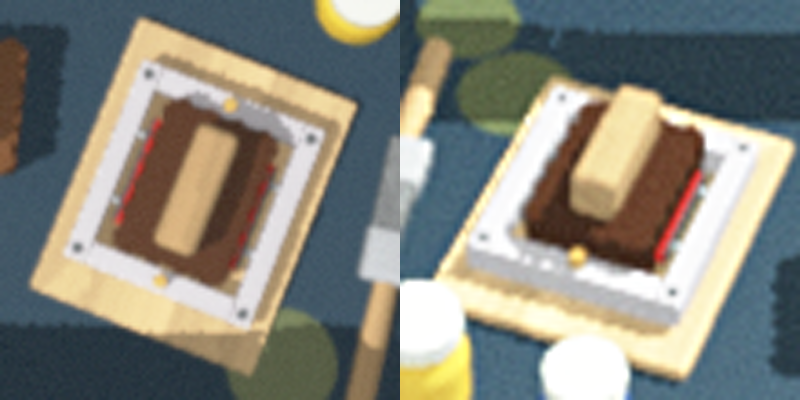

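The crop confirms the dark block with pale handle between red lips, in the grey frame on plywood (crop handle centre about (197,190), i.e. top (279,227)). Next I measure it.

Run:
```python
from h import *
t=cv2.imread("pics/top1.png");s=cv2.imread("pics/scene1.png");d=np.load("top1d.npy")
T,S=cam("top"),cam("scene")
c=blob(t,(262,204,296,250),(12,70,140),(28,140,255))[0];r=cv2.minAreaRect(c);print("top handle",r)
c2=blob(s,(262,176,285,206),(14,40,140),(32,140,255))[0];r2=cv2.minAreaRect(c2);print("scene handle",r2)
print("tri",two(T,r[0],S,r2[0]))
# depth on handle top
f,cx,cy,A,o=T
def dp(u,v):
    z=np.median(d[v-1:v+2,u-1:u+2]);return o+A@np.array([(u-cx)/f,(v-cy)/f,1])*z
for u in((279,227),(276,235),(283,217),(255,252),(250,215),(299,258)):print(u,dp(*u).round(4))
b=cv2.boxPoints(r);P=np.array([plane(T,q,.084) for q in b]);print(P.round(4),P.mean(0))
e=sorted([(np.linalg.norm(P[i]-P[(i+1)%4]),i) for i in range(4)]);print(e)
i=e[-1][1];v=P[(i+1)%4]-P[i];print("handle yaw",np.degrees(np.arctan2(v[1],v[0])))
# plate corners top crop -> z .01
q=np.array([(140,17),(357,103),(250,376),(30,287)])/3.636+[225,175]
Q=np.array([plane(T,x,.01) for x in q]);print(Q.round(4),Q.mean(0))
for a,bb in((3,0),(2,1),(0,1),(3,2)):
    v=Q[bb]-Q[a];print(np.linalg.norm(v),np.degrees(np.arctan2(v[1],v[0])))
# frame holes corners (z .032), triangulated
ft=np.array([(150,72),(311,137),(243,314),(78,247)])/3.636+[225,175]
fs=np.array([(672,292),(744,147),(561,97),(483,237)])-[400,0];fs=fs/5+[230,160]
F=np.array([plane(T,x,.032) for x in ft]);print("frame",F.round(4),F.mean(0))
print("scene",np.array([plane(S,x,.032) for x in fs]).round(4))
```

```text
top handle ((279.2068786621094, 227.9827423095703), (11.884500503540039, 35.46780776977539), 21.801406860351562)
scene handle ((273.9324645996094, 190.90541076660156), (15.946702003479004, 26.797035217285156), 9.462322235107422)
tri (array([ 0.54613557, -0.02028496,  0.06254622]), np.float64(0.004949037992376603))
(279, 227) [ 0.5473 -0.0217  0.0844]
(276, 235) [ 0.5277 -0.0148  0.0842]
(283, 217) [ 0.5719 -0.0309  0.0854]
(255, 252) [0.4851 0.0373 0.0113]
(250, 215) [0.5809 0.0531 0.01  ]
(299, 258) [ 0.4722 -0.077   0.0111]
[[ 0.5096  0.0064  0.084 ]
 [ 0.5907 -0.0239  0.084 ]
 [ 0.5805 -0.0511  0.084 ]
 [ 0.4996 -0.0206  0.084 ]] [ 0.54511303 -0.02231017  0.084     ]
[(np.float64(0.028843837062566796), 3), (np.float64(0.029107505622057595), 1), (np.float64(0.08648935540992012), 2), (np.float64(0.08652996304183243), 0)]
handle yaw -20.46295277908147
[[ 0.6753  0.0202  0.01  ]
 [ 0.6164 -0.1384  0.01  ]
 [ 0.4196 -0.0644  0.01  ]
 [ 0.4789  0.0934  0.01  ]] [ 0.5475519  -0.02230032  0.01      ]
0.20953759106227274 -20.433316819891065
0.21019413369485843 -20.6207718849123
0.1692562834957671 -110.37655140308132
0.1685692133908062 -110.59909325466705
frame [[ 0.6324  0.0118  0.032 ]
 [ 0.5889 -0.1033  0.032 ]
 [ 0.4637 -0.0574  0.032 ]
 [ 0.5077  0.059   0.032 ]] [ 0.5481464  -0.02246268  0.032     ]
scene [[ 0.6325  0.0146  0.032 ]
 [ 0.5079  0.0619  0.032 ]
 [ 0.4644 -0.0554  0.032 ]
 [ 0.5891 -0.1014  0.032 ]]
```

>>> move_arm --rows '[[[-0.26, -0.26, 0], [0, 0, 0]], [[-0.26, -0.26, 0], [0, 0, 0]], [[-0.26, -0.26, 0], [0, 0, 0]], [[-0.26, -0.26, 0], [0, 0, 0]], [[-0.26, -0.26, 0], [0, 0, 0]], [[-0.26, -0.26, 0], [0, 0, 0]], [[-0.26, -0.26, 0], [0, 0, 0]], [[-0.26, -0.26, 0], [0, 0, 0]], [[-0.26, -0.26, 0], [0, 0, 0]], [[-0.26, -0.26, 0], [0, 0, 0]]]' --jaw -1

```text
t: 0.93
tcp_pos: [0.3564, 0.303, 0.2054]
ee_rot: [-0.0, 0.137, 0.991, -0.0]
force: [0.7, -0.2, -0.2]
finger_gap: 0.0937
grip_force: 0.0
```

>>> move_arm --rows '[[[-0.26, -0.26, 0], [0, 0, 0]], [[-0.26, -0.26, 0], [0, 0, 0]], [[-0.26, -0.26, 0], [0, 0, 0]], [[-0.26, -0.26, 0], [0, 0, 0]], [[-0.26, -0.26, 0], [0, 0, 0]], [[-0.26, -0.26, 0], [0, 0, 0]], [[-0.26, -0.26, 0], [0, 0, 0.08]], [[-0.26, -0.26, 0], [0, 0, 0.08]], [[0, 0, 0], [0, 0, 0]], [[0, 0, 0], [0, 0, 0]]]'

```text
t: 1.77
tcp_pos: [0.4988, 0.0451, 0.2051]
ee_rot: [-0.0, 0.181, 0.984, -0.0]
force: [-0.3, 0.6, 0.1]
finger_gap: 0.0941
grip_force: 0.0
```

```bash
cat >> h.py <<'E'
def goal(s,P):  # world offset -> tool axes in shares of 0.1 m
    R=Ro.from_quat(np.roll(s["ee_rot"],-1)).as_matrix();return (R.T@(np.array(P)-s["tcp_pos"])/0.1).round(3)
E
python3 - <<'E'
from h import *
s=state();p,d=get_image("wrist");cv2.imwrite("pics/wrist1.png",p);np.save("w1.npy",d)
import pickle;pickle.dump(s,open("s1.pkl","wb"))
W=cam("wrist",s);f,cx,cy,A,o=W
uv=A.T@(np.array([.548,-.022,.084])-o);print("expected px",uv[:2]/uv[2]*f+[cx,cy])
print(goal(s,(.548,-.022,.205)),state()["ee_rot"])
E
```

```text
expected px [230.58578892 281.44243016]
[-0.699 -0.452  0.001] [-5.81158012e-04  1.79015233e-01  9.83846130e-01 -1.44371843e-05]
```

View pics/wrist1.png

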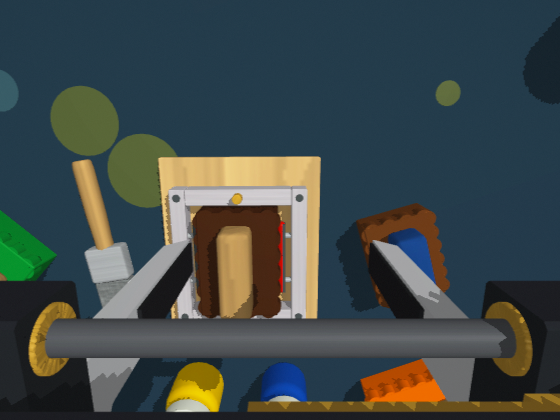

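The wrist view shows the handle at columns 217–252, around (235,272), between the lips, with the frame and plate parallel to the tool. I'll refine the handle centre from its top-face depth.

Run:
```python
from h import *
import pickle
s=pickle.load(open("s1.pkl","rb"));d=np.load("w1.npy");f,cx,cy,A,o=cam("wrist",s)
v,u=np.mgrid[225:316,195:285];z=d[225:316,195:285]
P=o+(np.stack([(u-cx)/f,(v-cy)/f,np.ones_like(z)],-1)*z[...,None])@A.T
m=(P[...,2]>.079)&(P[...,2]<.09);Q=P[m];print(m.sum(),np.median(Q[:,2]))
ang=np.radians(69.3);yb=np.array([np.cos(ang),np.sin(ang)]);xb=np.array([yb[1],-yb[0]])
c=np.array([.548,-.022]);q=(Q[:,:2]-c)
print("y range",np.percentile(q@yb,[1,50,99]),"x",np.percentile(q@xb,[1,99]))
# near edge in tri: yaw via centroid line
X=q@xb;Y=q@yb
b=[(X0,np.mean(Y[(X>X0)&(X<X0+.01)])) for X0 in np.arange(-.035,.035,.01) if ((X>X0)&(X<X0+.01)).sum()>30];print(np.round(b,4))
m2=(P[...,2]<.013)
```

```text
2585 0.08355053653912037
y range [-0.01153082  0.00321366  0.01688234] x [-0.04382814  0.03383501]
[[-0.035   0.0029]
 [-0.025   0.0031]
 [-0.015   0.0031]
 [-0.005   0.0032]
 [ 0.005   0.0031]
 [ 0.015   0.0034]
 [ 0.025   0.0033]]
```

>>> move_arm --rows '[[[-0.23, -0.14, 0.19], [0, 0, -0.01]], [[-0.23, -0.14, 0.19], [0, 0, 0]], [[-0.23, -0.14, 0.19], [0, 0, 0]], [[0, 0, 0.18], [0, 0, 0]], [[0, 0, 0], [0, 0, 0]], [[0, 0, 0], [0, 0, 0]]]'

```text
t: 2.32
tcp_pos: [0.547, -0.0138, 0.1297]
ee_rot: [-0.002, 0.174, 0.985, 0.0]
force: [-0.7, -0.2, -0.1]
finger_gap: 0.0938
grip_force: 0.0
```

Run:
```python
from h import *
s=state();p,d=get_image("wrist");cv2.imwrite("pics/wrist2.png",p);f,cx,cy,A,o=cam("wrist",s)
v,u=np.mgrid[0:420,0:560]
P=o+(np.stack([(u-cx)/f,(v-cy)/f,np.ones_like(d)],-1)*d[...,None])@A.T
R=Ro.from_quat(np.roll(s["ee_rot"],-1)).as_matrix();L=(P-s["tcp_pos"])@R
m=(P[...,2]>.079)&(P[...,2]<.09)&(abs(L[...,1])<.025)&(abs(L[...,0])<.06)
q=L[m];print(m.sum(),np.median(P[m][:,2]),np.percentile(q,[1,50,99],0).round(4))
print(s["tcp_pos"],s["ee_rot"],goal(s,(.549,-.0195,.055)),s["t"])
for X0 in np.arange(-.05,.05,.01):
    k=(q[:,0]>X0)&(q[:,0]<X0+.01)
    if k.sum()>20:print(X0.round(3),np.percentile(q[k,1],[2,98]).round(4))
```

```text
5300 0.08358603345334986 [[-0.0439 -0.0192  0.0444]
 [ 0.0007 -0.0049  0.0461]
 [ 0.0398  0.0092  0.0503]]
[ 0.54701391 -0.01378229  0.12969089] [-1.80764061e-03  1.74480853e-01  9.84658858e-01  3.12121607e-04] [-0.041 -0.047  0.747] 2.3167
-0.05 [-0.0183  0.0076]
-0.04 [-0.019   0.0087]
-0.03 [-0.0189  0.0086]
-0.02 [-0.0192  0.0085]
-0.01 [-0.019   0.0084]
0.0 [-0.0188  0.009 ]
0.01 [-0.0186  0.0089]
0.02 [-0.0185  0.0088]
0.03 [-0.0183  0.0087]
0.04 [-0.0135  0.0039]
```

>>> move_arm --rows '[[[-0.01, -0.05, 0.15], [0, 0, 0]], [[0, 0, 0.2], [0, 0, 0]], [[0, 0, 0.2], [0, 0, 0]], [[0, 0, 0.15], [0, 0, 0]], [[0, 0, 0.05], [0, 0, 0]], [[0, 0, 0], [0, 0, 0]]]'

```text
t: 2.87
tcp_pos: [0.5473, -0.0194, 0.0556]
ee_rot: [-0.0, 0.175, 0.985, 0.0]
force: [0.2, 0.8, -0.2]
finger_gap: 0.0941
grip_force: 0.0
```

>>> move_arm --rows '[[[0, 0, 0], [0, 0, 0]], [[0, 0, 0], [0, 0, 0]], [[0, 0, 0], [0, 0, 0]], [[0, 0, 0], [0, 0, 0]], [[0, 0, 0], [0, 0, 0]], [[0, 0, 0], [0, 0, 0]], [[0, 0, 0], [0, 0, 0]], [[0, 0, 0], [0, 0, 0]], [[0, 0, 0], [0, 0, 0]], [[0, 0, 0], [0, 0, 0]]]' --jaw 1 --newtons 60

```text
t: 3.7
tcp_pos: [0.5479, -0.0205, 0.0554]
ee_rot: [0.0, 0.176, 0.984, 0.0]
force: [1.1, 6.8, -2.0]
finger_gap: 0.0309
grip_force: 3.2
```

Run:
```python
from h import *
s=state();print({k:np.round(s[k],4).tolist() for k in("t","tcp_pos","ee_rot","force","moment","finger_gap","grip_force","joint_positions")})
# rocking by th about +block x (= -tool x), pivot = -y lower edge; tool frame: y=block y, z down
h=s["tcp_pos"][2]-.010
for n,th in((5,7.0),(6,8.5)):print(n,th)
# per-step tool shift is constant: pivot fixed in tool frame at (y=-.04,z=h)
for dth in(1.,1.5,2.):
    t=-np.radians(dth);R=Ro.from_rotvec([t,0,0]).as_matrix();pv=np.array([0,-.04,h]);print(dth,(pv-R@pv)/.1,"turn",-dth/30)
```

```text
{'t': 3.7, 'tcp_pos': [0.5479, -0.0205, 0.0554], 'ee_rot': [0.0001, 0.1758, 0.9844, 0.0003], 'force': [1.094, 6.8052, -1.9669], 'moment': [1.3786, -0.4059, 0.015], 'finger_gap': 0.0309, 'grip_force': 3.1883, 'joint_positions': [-0.0679, 0.7018, 0.0836, 1.9308, -0.1113, 0.5131, 1.3104]}
5 7.0
6 8.5
1.0 [ 0.         -0.00798771 -0.00691179] turn -0.03333333333333333
1.5 [ 0.         -0.0120265  -0.01031514] turn -0.05
2.0 [ 0.         -0.01609483 -0.01368312] turn -0.06666666666666667
```

>>> move_arm --rows '[[[0, 0, 0], [0, 0, 0]], [[0, 0, 0], [0, 0, 0]], [[0, 0, 0], [0, 0, 0]], [[0, 0, 0], [0, 0, 0]], [[0, 0, 0], [0, 0, 0]], [[0, 0, 0], [0, 0, 0]]]'

```text
t: 4.2
tcp_pos: [0.548, -0.0201, 0.0554]
ee_rot: [0.0, 0.176, 0.984, 0.0]
force: [1.7, 4.6, -1.7]
finger_gap: 0.0297
grip_force: 60.0
```

>>> move_arm --rows '[[[0, -0.008, -0.003], [-0.033, 0, 0]], [[0, -0.008, -0.006], [-0.033, 0, 0]], [[0, -0.008, -0.007], [-0.033, 0, 0]], [[0, -0.008, -0.007], [-0.033, 0, 0]], [[0, 0, 0], [0, 0, 0]], [[0, 0, 0], [0, 0, 0]], [[0, 0, 0], [0, 0, 0]]]'

```text
t: 4.78
tcp_pos: [0.5469, -0.023, 0.0581]
ee_rot: [0.006, 0.176, 0.984, 0.035]
force: [2.1, 6.0, 0.8]
finger_gap: 0.0299
grip_force: 60.0
```

```bash
cat > st.py <<'E'
from h import *
s=state();print({k:np.round(s[k],4).tolist() for k in("t","tcp_pos","force","moment","finger_gap","grip_force")})
R=Ro.from_quat(np.roll(s["ee_rot"],-1)).as_matrix()
print("tilt about block x (deg)",np.degrees(np.arctan2(-R[2,1]*-1,-R[2,2])).round(2),"other",np.degrees(R[2,0]).round(2))
h=.0454
for n,y in(("left",.04),("right",-.04)):print(n,"edge z above plate mm",(1e3*(s["tcp_pos"][2]+(R@[0,y,h])[2]-.01)).round(1))
c=np.array(s["tcp_pos"])+R@[0,0,h];print("underside",c.round(4))
f=R.T@s["force"];print("force tool",f.round(1))
E
python3 st.py
```

```text
{'t': 4.7833, 'tcp_pos': [0.5469, -0.023, 0.0581], 'force': [2.0716, 6.0017, 0.7758], 'moment': [1.4359, -0.2987, -0.0638], 'finger_gap': 0.0299, 'grip_force': 59.9944}
tilt about block x (deg) 4.1 other -0.01
left edge z above plate mm 5.7
right edge z above plate mm -0.0
underside [ 0.548  -0.02    0.0128]
force tool [ 0.1  6.4 -0.3]
```

>>> move_arm --rows '[[[0, -0.008, -0.004], [-0.033, 0, 0]], [[0, -0.008, -0.006], [-0.033, 0, 0]], [[0, -0.008, -0.006], [-0.033, 0, 0]], [[0, -0.008, -0.007], [-0.033, 0, 0]], [[0, -0.008, -0.007], [-0.033, 0, 0]], [[0, 0, 0], [0, 0, 0]], [[0, 0, 0], [0, 0, 0]]]'

```text
t: 5.37
tcp_pos: [0.5456, -0.0263, 0.0612]
ee_rot: [0.014, 0.175, 0.981, 0.078]
force: [1.5, 8.0, 3.1]
finger_gap: 0.0296
grip_force: 60.0
```

```bash
python3 st.py
python3 - <<'E'
from h import *
p,d=get_image("scene");cv2.imwrite("pics/sc2.png",cv2.resize(p[150:250,220:330],(660,600),interpolation=2))
E
```

```text
{'t': 5.3667, 'tcp_pos': [0.5456, -0.0263, 0.0612], 'force': [1.511, 7.9858, 3.1031], 'moment': [1.5023, -0.1769, -0.0697], 'finger_gap': 0.0296, 'grip_force': 59.9975}
tilt about block x (deg) 9.11 other -0.02
left edge z above plate mm 12.7
right edge z above plate mm -0.0
underside [ 0.5481 -0.0196  0.0163]
force tool [ 1.3  8.4 -1.8]
```

View pics/sc2.png

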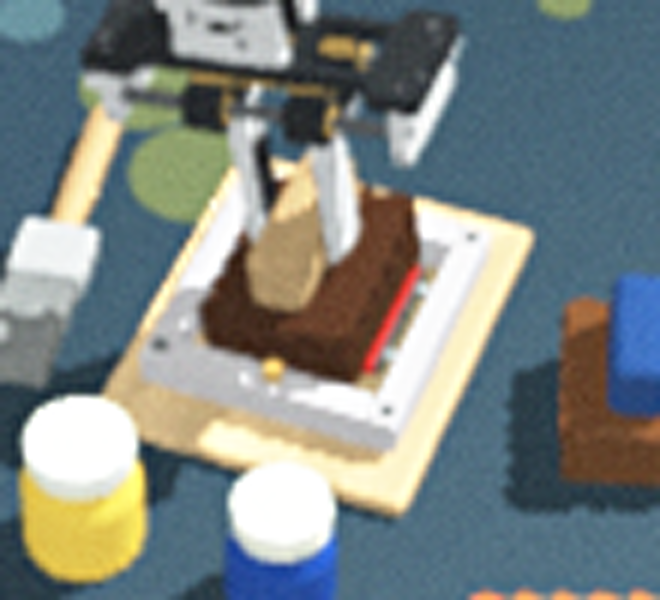

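The crop shows the block tilted about 9° with its right-hand (+y) side raised beside the red lip at crop (390,320). The frame is still flat on the plate. I'll continue past 15°.

>>> move_arm --rows '[[[0, -0.008, -0.006], [-0.033, 0, 0]], [[0, -0.008, -0.006], [-0.033, 0, 0]], [[0, -0.008, -0.007], [-0.033, 0, 0]], [[0, -0.008, -0.007], [-0.033, 0, 0]], [[0, -0.008, -0.007], [-0.033, 0, 0]], [[0, -0.008, -0.007], [-0.033, 0, 0]], [[0, -0.008, -0.007], [-0.033, 0, 0]], [[0, -0.008, -0.007], [-0.033, 0, 0]], [[0, 0, 0], [0, 0, 0]], [[0, 0, 0], [0, 0, 0]]]'

```text
t: 6.25
tcp_pos: [0.5446, -0.0288, 0.0659]
ee_rot: [0.026, 0.172, 0.974, 0.148]
force: [7.7, 16.5, -0.3]
finger_gap: 0.0296
grip_force: 60.0
```

```bash
python3 st.py
python3 - <<'E'
from h import *
s=state();h=.0454
# back rotation: raise right, pivot = left lower edge (tool y=+.04,z=h), turn +tool x
for dth in(1.,):
    R=Ro.from_rotvec([np.radians(dth),0,0]).as_matrix();pv=np.array([0,.04,h]);print(dth,(pv-R@pv)/.1)
E
```

```text
{'t': 6.25, 'tcp_pos': [0.5446, -0.0288, 0.0659], 'force': [7.6887, 16.509, -0.2696], 'moment': [4.0932, -1.8468, -0.1886], 'finger_gap': 0.0296, 'grip_force': 60.0085}
tilt about block x (deg) 17.33 other -0.02
left edge z above plate mm 24.5
right edge z above plate mm 0.6
underside [ 0.5492 -0.0161  0.0226]
force tool [-1.6 17.2  5.7]
1.0 [ 0.          0.00798431 -0.00691182]
```

>>> move_arm --rows '[[[0, 0.008, -0.007], [0.033, 0, 0]], [[0, 0.008, -0.007], [0.033, 0, 0]], [[0, 0.008, -0.007], [0.033, 0, 0]], [[0, 0.008, -0.007], [0.033, 0, 0]], [[0, 0.008, -0.007], [0.033, 0, 0]], [[0, 0, 0], [0, 0, 0]], [[0, 0, 0], [0, 0, 0]]]'

```text
t: 6.83
tcp_pos: [0.5451, -0.0261, 0.0695]
ee_rot: [0.019, 0.173, 0.979, 0.105]
force: [6.1, 15.2, -2.8]
finger_gap: 0.0298
grip_force: 60.0
```

```bash
python3 st.py
```

```text
{'t': 6.8333, 'tcp_pos': [0.5451, -0.0261, 0.0695], 'force': [6.1221, 15.1534, -2.764], 'moment': [3.8221, -1.4251, -0.1588], 'finger_gap': 0.0298, 'grip_force': 60.0122}
tilt about block x (deg) 12.27 other -0.0
left edge z above plate mm 23.6
right edge z above plate mm 6.6
underside [ 0.5484 -0.017   0.0251]
force tool [-0.6 15.4  6.2]
```

>>> move_arm --rows '[[[0, 0.007, -0.008], [0.033, 0, 0]], [[0, 0.007, -0.008], [0.033, 0, 0]], [[0, 0.007, -0.008], [0.033, 0, 0]], [[0, 0.007, -0.008], [0.033, 0, 0]], [[0, 0.007, -0.008], [0.033, 0, 0]], [[0, 0.007, -0.008], [0.033, 0, 0]], [[0, 0, 0], [0, 0, 0]], [[0, 0, 0], [0, 0, 0]]]'

```text
t: 7.5
tcp_pos: [0.546, -0.0227, 0.0741]
ee_rot: [0.009, 0.174, 0.983, 0.055]
force: [4.9, 14.2, -5.8]
finger_gap: 0.0296
grip_force: 60.0
```

```bash
python3 st.py;  python3 - <<'E'
from h import *
p,d=get_image("scene");cv2.imwrite("pics/sc3.png",cv2.resize(p[150:250,220:330],(660,600),interpolation=2))
E
```

```text
{'t': 7.5, 'tcp_pos': [0.546, -0.0227, 0.0741], 'force': [4.9287, 14.1965, -5.7581], 'moment': [4.1379, -1.3122, -0.1276], 'finger_gap': 0.0296, 'grip_force': 60.0209}
tilt about block x (deg) 6.35 other 0.03
left edge z above plate mm 23.4
right edge z above plate mm 14.6
underside [ 0.5477 -0.018   0.029 ]
force tool [ 0.2 14.3  7.4]
```

View pics/sc3.png

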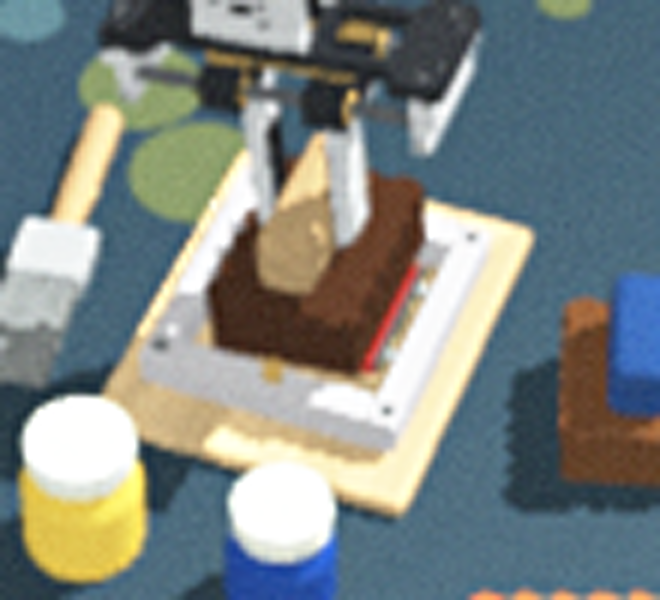

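Frame corners in the crop ((388,408), (160,343), (472,238)) haven't moved, so the frame is still down, and the block has nearly come up level. I'll level it.

>>> move_arm --rows '[[[0, 0.006, -0.008], [0.033, 0, 0]], [[0, 0.006, -0.008], [0.033, 0, 0]], [[0, 0.006, -0.008], [0.033, 0, 0]], [[0, 0.006, -0.008], [0.033, 0, 0]], [[0, 0.006, -0.008], [0.033, 0, 0]], [[0, 0.006, -0.008], [0.033, 0, 0]], [[0, 0, -0.01], [0.01, 0, 0]], [[0, 0, 0], [0, 0, 0]], [[0, 0, 0], [0, 0, 0]]]'

```text
t: 8.3
tcp_pos: [0.5455, -0.0268, 0.0798]
ee_rot: [-0.001, 0.176, 0.984, -0.003]
force: [-0.4, -0.2, -4.5]
finger_gap: 0.0298
grip_force: 60.0
```

```bash
python3 st.py
```

```text
{'t': 8.3, 'tcp_pos': [0.5455, -0.0268, 0.0798], 'force': [-0.3679, -0.1785, -4.498], 'moment': [0.0473, 0.0135, -0.0101], 'finger_gap': 0.0298, 'grip_force': 59.9879}
tilt about block x (deg) -0.35 other 0.02
left edge z above plate mm 24.2
right edge z above plate mm 24.7
underside [ 0.5454 -0.0271  0.0344]
force tool [ 0.3 -0.3  4.5]
```

Free: only the block's weight (4.5 N) remains. I'll lift it gently and centre it.

>>> move_arm --rows '[[[0, 0, -0.05], [0, 0, 0]], [[0, 0.02, -0.06], [0, 0, 0]], [[0, 0.02, -0.06], [-0.01, 0, 0]], [[0, 0.02, -0.05], [0, 0, 0]], [[0, 0.01, -0.03], [0, 0, 0]], [[0, 0, 0], [0, 0, 0]], [[0, 0, 0], [0, 0, 0]], [[0, 0, 0], [0, 0, 0]], [[0, 0, 0], [0, 0, 0]]]'

```text
t: 9.05
tcp_pos: [0.548, -0.0194, 0.1047]
ee_rot: [-0.0, 0.176, 0.984, -0.0]
force: [-0.2, 0.4, -5.0]
finger_gap: 0.0295
grip_force: 60.0
```

```bash
python3 st.py;  python3 - <<'E'
from h import *
p,d=get_image("scene");cv2.imwrite("pics/sc4.png",cv2.resize(p[140:250,210:330],(660,600),interpolation=2))
E
```

```text
{'t': 9.05, 'tcp_pos': [0.548, -0.0194, 0.1047], 'force': [-0.2247, 0.3541, -4.9865], 'moment': [-0.0495, -0.0237, -0.0237], 'finger_gap': 0.0295, 'grip_force': 59.988}
tilt about block x (deg) -0.02 other 0.04
left edge z above plate mm 49.3
right edge z above plate mm 49.3
underside [ 0.548  -0.0194  0.0593]
force tool [0.3 0.3 5. ]
```

View pics/sc4.png

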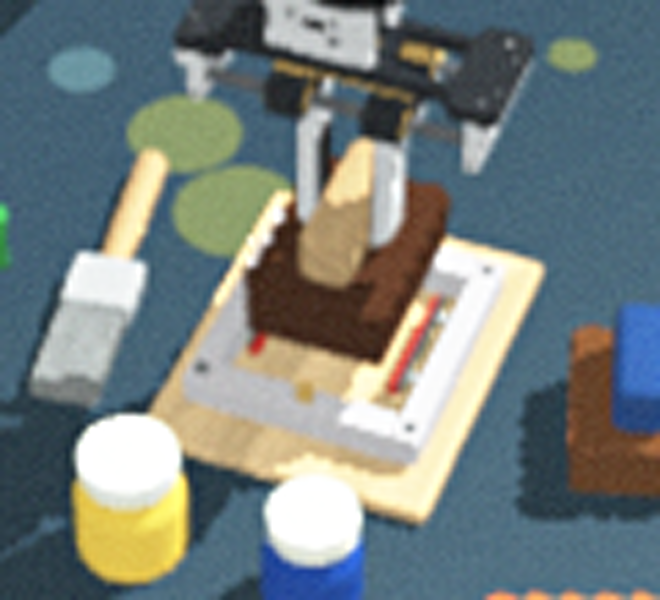

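The block hangs level (crop (345,290)), clear above the frame. Both red lips are visible and empty, and the frame is flat on the plate. I'm handing in.

```bash
python3 -c "
from station import workorder
print(workorder.sign_off())"
```

```text
the job is handed in; nothing more can be done
None
```

The block was rocked free on both sides with the frame staying down, and I handed the job in at about 9 s with it held level and still about 27 mm above the frame; no verdict came back.

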